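# Close the filler cap of the glue pot

### The job

Close the filler cap of the grey glue pot: its thread is not engaged yet, so first turn the red wing backwards (anticlockwise seen from above) until the thread start clicks and the cap drops, then turn it forwards (clockwise) to its stop, so that the cap is screwed fully home. Let go at the end, and leave the two bottles and the jar standing where they are.

Things in the scene. Friction and masses are not known exactly. Their poses are not given: they have to be found in the camera images.
- pot: grey pressure pot for spray glue, fixed to the bench, 190 mm across, lid top 150 mm high; fittings low on its sides (under 110 mm high, within 125 mm of its axis). Origin: centre of its underside, on the cap's axis; z up. A yellow stripe on the lid, 44 to 84 mm out along the pot's own +x, marks the thread start.
- cap_wing (a point): point on the cap's axis in its red wing, an upright bar 80 mm long, 14 thick, 36 tall, pinched across its thickness from above. The point is 12 mm below the wing's top, 24 above the black disc (82 mm across) under it, 223 above the bench before the click. x runs along the bar to its white-striped end, z up. The cap is captive: turns and sinks, lifts 3 mm at most.
- cap_turn (a joint): cap angle, rad, positive clockwise from above; 0: white-striped wing end points along the yellow stripe. Starts at 0.4 to 1.1, loose on the thread crest. Backed past about -0.1 it is over the thread start and can fall in (click); back stop -0.5. Forward stop, fully home: 1.9. Turned forward without the click it only skids. Friction 0.06 N m; stays where left.
- cap_sink (a joint): how far the cap has sunk, m: 0 on the crest; 0.009 after the click. It falls these 9 mm by its own weight (about 3 N), so let go or follow it down: a firm grip at fixed height holds it up and it does not click. Then the thread draws it down evenly 4 mm more from angle 0 to 1.9, to 0.013 at home.
- spray_mid (a point): pink spray bottle with a white head, 186 mm tall, 76 mm across, loose bystander; point on its axis half-way up
- jar_mid (a point): white screw jar, 85 mm tall, 76 mm across, loose bystander; point on its axis half-way up
- amber_mid (a point): amber bottle with black cap, 170 mm tall, 64 mm across, loose bystander; point on its axis half-way up
Not all that is in view belongs to the job. Of the things like the part that bears spray_mid, leave any that is green or turquoise; of the rest the larger one is meant.

How it is judged:
By the outcome, as a careful person would: the job done as asked, in the order asked, and still so for the second after the job is handed in, with the robot touching nothing.
It also fails if it takes over 58 s, if anything falls off the work surface, if the arm or the gripper's body presses on something with over 40 N, if the wrist force passes 120 N, or if a joint passes its speed limit or range.

### The arm

A 6-joint arm with a two-finger parallel gripper is mounted at the origin on the work surface. World frame = base frame: x ahead of the robot, y to its left, z up, the work surface at z = 0. Lengths are in mm, angles in rad, forces in N, time in s.
With the tool pointing down it reaches from about 350 to 975 mm from the base axis. Payload 7.1 kg.
Tool frame: the origin (TCP) lies on the front face of the gripper's body, between the roots of the fingers; the fingertips stand 80 mm ahead of it and the grasp point (between the pads) lies 61 mm ahead of it (env.tips_ahead is the distance from the TCP to the fingertips, in mm); z points along the fingers, y is the line along which they close (so a half turn about z gives the same grasp; the last joint's range is limited). The gripper opens to 88 mm and grips with 3 to 60 N. Pads are 20 mm wide; open, the fingers measure 115 mm over their backs; the gripper's body (75 mm by 178 mm) begins 61 mm behind the grasp point.
Start: joints at [-1.328, 0.423, 1.63, -0, 1.089, -0.019], TCP at [161.781, -603.682, 302.675] pointing down, gripper open.
Joint ranges: [-3, 3], [-0.9, 2.11], [0.09, 2.58], [-1.31, 4.45], [0.11, 2.69], [-2.54, 2.54]. Speed limits (rad/s): [2.39, 2.39, 3.01, 3.14, 3.14, 3.14].

### API

Orientations are given as a unit quaternion [x, y, z, w].
In Python, from station import env, set_gripper, viewer, workorder gives the robot as it stands. Calls block until the motion is done:
- env.reach(position, orientation): joint-space move of the TCP to a pose.
- env.move_l(position, rot=None, rate=150, f_stop=None): straight line of the TCP; rot=None keeps the orientation; rate is the mean speed in mm/s. With f_stop (N) it stops when the force on the tool has changed by that much, and returns True; else False.
- env.move_joints(angles): joint-space move.
- set_gripper(opening): finger opening in mm; the grip force is fixed at half the most; returns when the fingers have stopped.
- env.hold(seconds).
- env.ik(position, orientation): joint angles nearest the present ones, or None.
- env.read_state(): the state.
- viewer.camera(name): name is "scene" or "top" or "wrist"; returns the picture (480x640x3 uint8, blue, green, red); there is no depth.
- viewer.camera_params(name): a dict with "fx", "fy", "cx", "cy" (pixels), "pose" (4x4, takes a point from camera to world coordinates); the wrist camera has in their place "tool_from_camera" (4x4, takes a point from camera to tool coordinates, whose origin is the TCP and whose axes are the flange's). Camera axes: x right, y up, looking along -z (the intrinsics and any distortion apply to the point x, -y, -z); pixel columns grow to the right and rows downward; lengths in mm; the calibration is good to about 2 mm. A picture is of the moment at which its call begins: read the wrist's pose just before it. camera_params takes no time and is no camera call.
A pose or a line that the arm cannot do raises env.IKError and nothing moves.
- workorder.sign_off(): hands the job in; it is judged then, once.
The state is a dict: "time_s": time; "qpos": joint angles; "dq": joint speeds; "tau": joint torques, N m; "tool_pos": TCP position; "orientation": TCP orientation; "force": force on the tool from outside, world axes, zero at the start; "wrist_torque": the same for the moment, N m; "width": finger opening in mm; "grip_force": force on a finger pad.
Only numpy, scipy, OpenCV 4.12 (cv2) and the standard library are available. Lean on these libraries where they do the work, as an engineer would, in place of code of your own. Each camera call takes 0.05 s, during which the arm holds its last target. There are 200 camera calls.

## Working session

There is one attempt and no reset: what is moved stays moved. The work goes in short steps, each a Python script; the robot and the scene stay as the last script left them, time stands still between calls to the robot, and variables do not carry over. Pictures are saved under pics/ and viewed, at most 10 in all, crops included, and the job is handed in when it is done.

```bash
mkdir -p pics; ls
python3 - <<'E'
from station import env,viewer
import cv2
for n in("scene","top"):
    cv2.imwrite(f"pics/{n}0.png",viewer.camera(n)); print(n,viewer.camera_params(n))
print(viewer.camera_params("wrist"),env.read_state())
E
```

```text
pics
scene {'fx': 473.4238840903777, 'fy': 473.4238840903777, 'cx': 320.45896884856404, 'cy': 234.8303450218051, 'pose': array([[-7.89673888e-01, -4.38863783e-01,  4.28735036e-01,
         1.02786149e+03],
       [ 6.13526707e-01, -5.64452314e-01,  5.52248644e-01,
         5.63450324e+02],
       [-3.61446081e-04,  6.99136729e-01,  7.14987905e-01,
         9.39956277e+02],
       [ 0.00000000e+00,  0.00000000e+00,  0.00000000e+00,
         1.00000000e+00]])}
top {'fx': 563.3679931694976, 'fy': 563.3679931694976, 'cx': 322.53802373897395, 'cy': 243.14164653283555, 'pose': array([[ 1.38274857e-02,  9.90665895e-01, -1.35609311e-01,
         3.71946153e+02],
       [-9.99693006e-01,  1.64854292e-02,  1.84966038e-02,
        -4.81666203e+01],
       [ 2.05595322e-02,  1.35311918e-01,  9.90589719e-01,
         1.37095790e+03],
       [ 0.00000000e+00,  0.00000000e+00,  0.00000000e+00,
         1.00000000e+00]])}
{'fx': 388.04178268018956, 'fy': 388.04178268018956, 'cx': 322.33718017208616, 'cy': 234.72639476392138, 'tool_from_camera': array([[ 1.32932596e-03,  9.59060971e-01,  2.83196552e-
[... 278 characters left out ...]
e+00]])} {'time_s': 0.1, 'qpos': array([-1.32804287e+00,  4.23770092e-01,  1.63060160e+00, -1.08665616e-05,
        1.08860797e+00, -1.90007050e-02]), 'dq': array([-0.00069884, -0.00180018, -0.00318479,  0.00094044,  0.00136784,
        0.00054539]), 'tau': array([ 8.51868645e-04, -5.45611596e+01, -2.74324286e+01,  6.46067597e-02,
        1.88210676e-02, -4.63264269e-05]), 'tool_pos': array([ 161.66277749, -603.32498093,  301.98052115]), 'orientation': array([ 9.91447245e-01,  1.30506242e-01, -8.22070786e-05, -6.88632608e-04]), 'force': array([-0.07776586, -0.04308553,  0.30820005]), 'wrist_torque': array([ 0.01195463, -0.01022009, -0.01019343]), 'grip_force': 0.0, 'width': 87.4522692896619}
```

View pics/scene0.png

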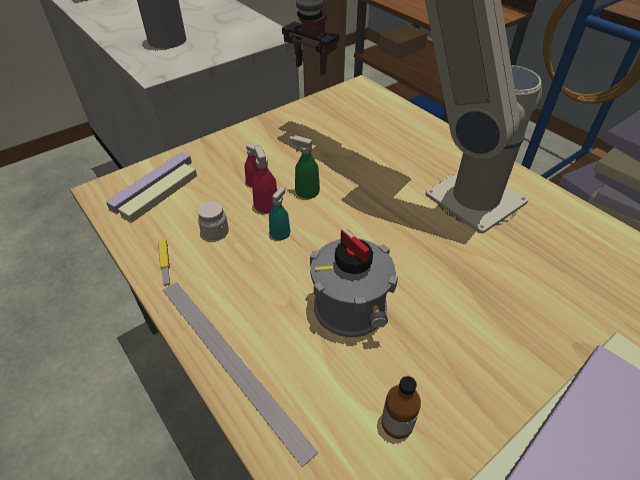

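View pics/top0.png

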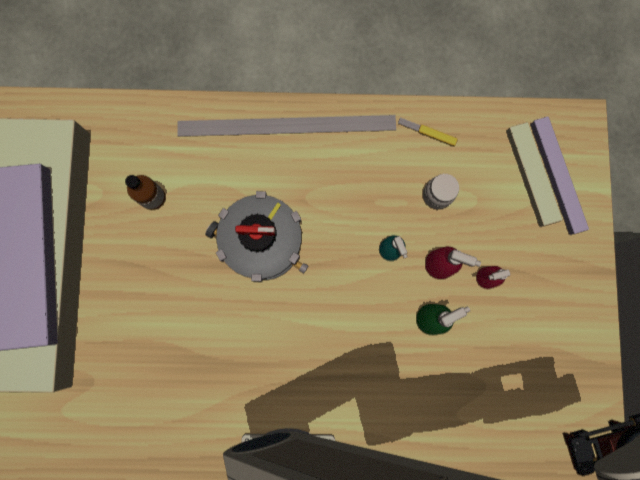

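Only one pot with a red wing is in view, at top-view pixel (258,235). The spray bottles are large pink (445,262), small pink (490,277), green (434,318) and turquoise (392,248). The large pink one bears spray_mid. The jar is at (441,190) and the amber bottle at (142,190).

```bash
cat > h.py <<'E'
import numpy as np, cv2
from station import env,set_gripper,viewer,workorder
from scipy.spatial.transform import Rotation as R
def ray(p,T,uv,z):
    d=T[:3,:3]@np.array([(uv[0]-p['cx'])/p['fx'],-(uv[1]-p['cy'])/p['fy'],-1]); o=T[:3,3]
    return o+d*(z-o[2])/d[2]
def px(n,uv,z):
    p=viewer.camera_params(n); return ray(p,p['pose'],uv,z)
def wristT(s):
    T=np.eye(4); T[:3,:3]=R.from_quat(s['orientation']).as_matrix(); T[:3,3]=s['tool_pos']
    return T@viewer.camera_params('wrist')['tool_from_camera']
def down(yaw): # tool z down; closing line (tool y) at world angle yaw
    y=np.array([np.cos(yaw),np.sin(yaw),0]); z=np.array([0,0,-1.]); x=np.cross(y,z)
    return R.from_matrix(np.c_[x,y,z]).as_quat()
E
python3 - <<'E'
from h import *
im=cv2.imread('pics/top0.png')[175:295,190:330]
cv2.imwrite('pics/crop.png',cv2.resize(im,None,fx=5,fy=5,interpolation=2))
for n,uv,z in [('wing','255 230',235),('lid','258 236',150),('spray','445 262',93),('jar','444 187',85),('amber','133 182',170)]:
    print(n,px('top',list(map(float,uv.split())),z).round())
E
```

```text
wing [552.  69. 235.]
lid [553.  70. 150.]
spray [ 508. -353.   93.]
jar [ 686. -355.   85.]
amber [663. 342. 170.]
```

View pics/crop.png

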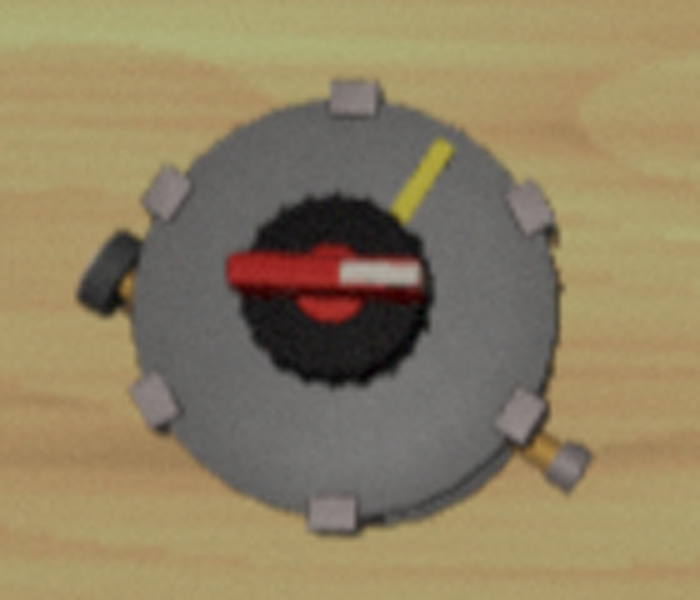

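Run:
```python
from h import *
f=lambda u,v,z:px('top',(190+u/5,175+v/5),z)[:2]
a,b=f(228,268,235),f(421,271,235); s0,s1=f(403,213,150),f(447,147,150)
c=(a+b)/2; ang=lambda d:np.arctan2(d[1],d[0])
w=ang(b-a); st=ang(s1-s0)
print(c,np.hypot(*(b-a)),np.hypot(*(s1-s0)),'wing',w,'stripe',st,ang(s1-c),'turn',st-w)
for k in(1,-1):
  for off in(0,(st+.35)-w,(st-1.95)-w):
    q=env.ik([*c,284],down(w+k*np.pi/2+off)); print(k,off,q)
```

```text
[554.44635662  68.82428748] 78.49342752111505 35.20138979297738 wing -1.569399934761298 stripe -0.5564121710564601 -0.5603731749727031 turn 1.012987763704838
1 0 [ 1.02198825e-01  3.49700649e-01  1.79344423e+00 -4.44089210e-16
  9.98447775e-01  1.00802433e-01]
1 1.3629877637048378 [ 1.02198825e-01  3.49700649e-01  1.79344423e+00 -4.44089210e-16
  9.98447775e-01 -1.26218533e+00]
1 -0.9370122362951623 [ 1.02198825e-01  3.49700649e-01  1.79344423e+00 -4.44089210e-16
  9.98447775e-01  1.03781467e+00]
-1 0 None
-1 1.3629877637048378 [ 1.02198825e-01  3.49700649e-01  1.79344423e+00 -4.44089210e-16
  9.98447775e-01  1.87940732e+00]
-1 -0.9370122362951623 [ 1.02198825e-01  3.49700649e-01  1.79344423e+00 -4.44089210e-16
  9.98447775e-01 -2.10377798e+00]
```

Run:
```python
from h import *
s=env.read_state(); p=s['tool_pos']
env.move_l([p[0],p[1],400],rate=150)
env.reach([554.4,68.8,400],down(0.0014)); env.hold(.3)
s=env.read_state(); im=viewer.camera('wrist'); cv2.imwrite('pics/w0.png',im)
np.save('T.npy',wristT(s)); print(s['time_s'],s['tool_pos'])
```

```text
3.9417 [554.44593481  68.52103069 399.99084125]
```

View pics/w0.png

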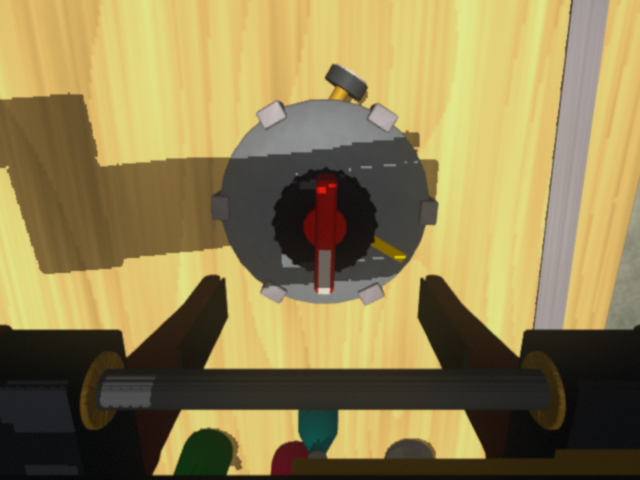

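The wrist view shows the wing running from (326,178) to (324,293), the white end lowest, with the yellow stripe at (375,241)–(405,258).

Run:
```python
from h import *
T=np.load('T.npy'); p=viewer.camera_params('wrist')
a=ray(p,T,(326.5,178),235); b=ray(p,T,(324,293),235); s0=ray(p,T,(375,241),150); s1=ray(p,T,(405,258),150)
ang=lambda d:np.arctan2(d[1],d[0])
print(a,b,(a+b)/2,np.hypot(*(b-a)[:2]),ang(b-a),ang(s1-s0),ang(s1-(a+b)/2))
```

```text
[556.26002561 112.05165058 235.        ] [554.94814228  32.34005489 235.        ] [555.60408395  72.19585273 235.        ] 79.72239036403197 -1.587252714272459 -0.5235115806602404 -0.5470397158656158
```

Run:
```python
from h import *
yaw=-1.58+np.pi/2
def show(t):
    s=env.read_state(); print(t,round(s['time_s'],2),s['tool_pos'].round(1),'q6',s['qpos'][5].round(3),'F',s['force'].round(1),'M',s['wrist_torque'].round(2),'w',round(s['width'],1),'g',round(s['grip_force'],1))
env.move_l([555.2,70.5,320],rot=down(yaw)); 
print(env.move_l([555.2,70.5,286],rate=60,f_stop=10)); show('dn')
set_gripper(0); show('grip')
for i in range(5):
    q=env.read_state()['qpos'].copy(); q[5]-=0.27; env.move_joints(q); show(i)
```

```text
False
dn 5.39 [555.3  70.5 285.9] q6 0.114 F [ 0.5 -0.3 -0.3] M [-0.07 -0.11 -0.02] w 87.3 g 0.0
grip 6.52 [555.8  70.5 286.2] q6 0.114 F [ 2.8 -1.7 -2. ] M [-0.06 -0.68 -0.05] w 14.2 g 30.0
0 6.88 [555.7  70.5 286.1] q6 -0.152 F [ 1.6  0.  -1. ] M [-0.07 -0.2   0.09] w 13.9 g 30.0
1 7.24 [555.6  70.4 286.1] q6 -0.416 F [ 1.  -0.6 -0.5] M [-0.09 -0.22  0.14] w 14.0 g 30.0
2 7.6 [555.5  70.4 286.1] q6 -0.679 F [ 0.6 -1.1 -0.3] M [-0.28 -0.2   0.12] w 13.7 g 30.0
3 7.96 [555.4  70.3 286.1] q6 -0.942 F [ 0.1 -1.9  0.4] M [-0.31 -0.24  0.1 ] w 14.0 g 30.0
4 8.32 [555.4  70.1 285.8] q6 -1.205 F [ 1.7 -2.2 -3.8] M [-0.39 -0.38  0.07] w 13.8 g 30.0
```

The turn is done, and the 3.8 N downward load says the cap now hangs in the grip. I'll release it and check that it drops.

Run:
```python
from h import *
set_gripper(88); env.hold(.3); s=env.read_state(); print(s['force'].round(1),s['time_s'])
env.move_l([555.2,70.5,400],rate=150); env.hold(.2)
s=env.read_state(); im=viewer.camera('wrist'); np.save('T.npy',wristT(s))
cv2.imwrite('pics/w1.png',cv2.resize(im[140:340,190:450],None,fx=3,fy=3,interpolation=2)); cv2.imwrite('pics/w1full.png',im)
cv2.imwrite('pics/top1.png',viewer.camera('top'))
```

```text
[ 0.  -0.4 -1. ] 9.825
```

View pics/w1.png

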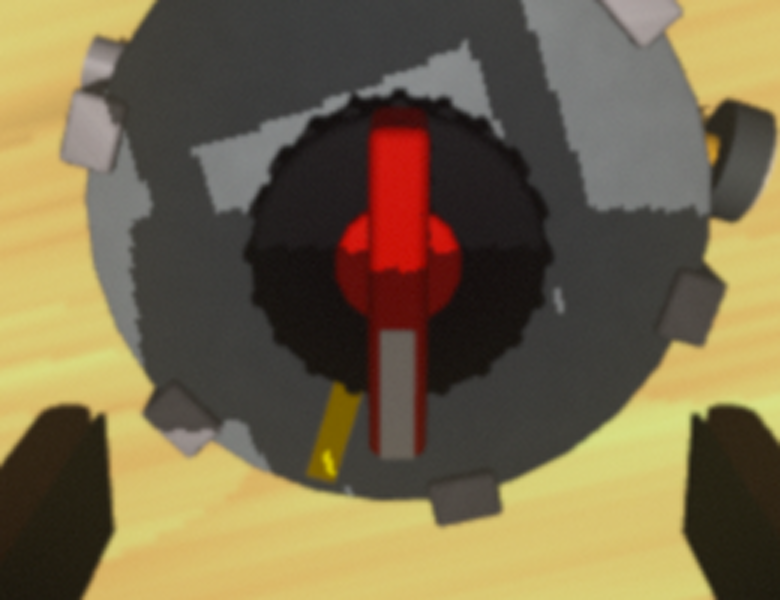

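Run:
```python
from h import *
T=np.load('T.npy'); p=viewer.camera_params('wrist')
for z in(235,226):
    a=ray(p,T,(323,182.7),z); b=ray(p,T,(322.3,292.3),z); print(z,(a+b)/2,np.hypot(*(b-a)[:2]),np.arctan2(*(b-a)[1::-1]))
def show(t):
    s=env.read_state(); print(t,round(s['time_s'],2),s['tool_pos'].round(1),'q6',s['qpos'][5].round(3),'F',s['force'].round(1),'M',s['wrist_torque'].round(2),'w',round(s['width'],1)); return s
C=[555.4,70.5]
print(env.move_l([*C,277],rate=90,f_stop=10)); show('dn')
set_gripper(0); s=show('grip')
q0=s['qpos'][5]; z0=277; M0=s['wrist_torque'][2]; yaw0=-1.58+np.pi/2+1.319
th=-0.30
while th<2.05:
    th+=0.15 if th<1.6 else 0.05
    z=z0-4*np.clip(th,0,1.9)/1.9
    q=env.ik([*C,z],down(yaw0-(th+.30))); env.move_joints(q); s=show(round(th,2))
    if abs(s['wrist_torque'][2]-M0)>0.7 or abs(s['force']).max()>35: break
```

```text
235 [552.27734364  72.0556022  235.        ] 75.88121474401878 -0.25793727330352306
226 [554.964065    71.37055878 226.        ] 78.65923311845044 -0.2579372733035229
False
dn 12.55 [555.7  70.5 277.6] q6 -1.212 F [0.8 0.3 0.6] M [-0.02 -0.2  -0.01] w 87.6
grip 13.68 [555.3  70.3 277. ] q6 -1.212 F [-0.7 -2.2  0.3] M [-0.24 -0.03 -0.02] w 13.7
-0.15 13.95 [555.4  70.3 277. ] q6 -1.058 F [-0.1 -1.7  0.7] M [-0.39 -0.16 -0.1 ] w 13.8
0.0 14.22 [555.4  70.4 277. ] q6 -0.911 F [ 0.3 -2.6  0.6] M [-0.45 -0.16 -0.15] w 13.9
0.15 14.48 [555.5  70.5 276.7] q6 -0.762 F [-0.3 -1.5  0.1] M [-0.37 -0.3  -0.13] w 13.8
0.3 14.75 [555.6  70.5 276.4] q6 -0.612 F [ 1.4 -2.6 -0.7] M [-0.26 -0.43 -0.07] w 13.9
0.45 15.02 [555.6  70.6 276.1] q6 -0.462 F [ 2.2 -0.3 -1.4] M [-0.23 -0.55 -0.11] w 13.8
0.6 15.28 [555.7  70.6 275.8] q6 -0.313 F [ 3.6 -0.8 -2.7] M [-0.19 -0.7  -0.14] w 13.9
0.75 15.55 [555.8  70.6 275.6] q6 -0.163 F [ 3.8 -0.6 -2.4] M [-0.11 -0.84 -0.06] w 13.8
0.9 15.82 [555.8  70.6 275.3] q6 -0.013 F [ 4.8 -0.9 -3.1] M [-0.06 -1.07 -0.03] w 14.1
1.05 16.08 [555.9  70.6 275. ] q6 0.139 F [ 5
[... 214 characters left out ...]
3.8
1.5 16.88 [556.1  70.5 274.1] q6 0.589 F [ 6.6 -2.1 -3.1] M [-0.23 -1.26 -0.09] w 14.1
1.65 17.15 [556.2  70.4 273.8] q6 0.739 F [ 7.2 -1.2 -3.2] M [-0.29 -1.27 -0.06] w 13.8
1.7 17.4 [556.2  70.4 273.7] q6 0.788 F [ 6.6 -1.7 -3.5] M [-0.29 -1.37 -0.03] w 13.7
1.75 17.65 [556.2  70.4 273.6] q6 0.838 F [ 5.4 -0.8 -2.8] M [-0.31 -1.31 -0.08] w 13.5
1.8 17.9 [556.2  70.4 273.6] q6 0.888 F [ 5.4 -2.  -3.1] M [-0.32 -1.32  0.  ] w 14.1
1.85 18.15 [556.2  70.3 273.4] q6 0.938 F [ 7.1 -2.  -3.3] M [-0.33 -1.28 -0.09] w 13.5
1.9 18.4 [556.3  70.4 273.3] q6 0.988 F [ 6.1 -2.3 -3. ] M [-0.37 -1.35  0.17] w 13.7
1.95 18.65 [556.1  70.4 273.3] q6 1.037 F [ 6.6 -0.6 -2.7] M [-0.27 -1.21  0.74] w 14.1
```

The stop torque rose to +0.74 N·m at the expected angle of about 1.9. I'll release, retract and check.

Run:
```python
from h import *
set_gripper(88); env.hold(.2)
p=env.read_state()['tool_pos']
env.move_l([p[0],p[1],400],rate=150); env.hold(.3)
s=env.read_state(); im=viewer.camera('wrist'); np.save('T.npy',wristT(s))
cv2.imwrite('pics/w2.png',cv2.resize(im[140:340,190:450],None,fx=3,fy=3,interpolation=2))
cv2.imwrite('pics/scene2.png',viewer.camera('scene')); print(s['time_s'],s['force'])
```

```text
21.35 [-0.22713152  0.44032878  0.1627279 ]
```

View pics/w2.png

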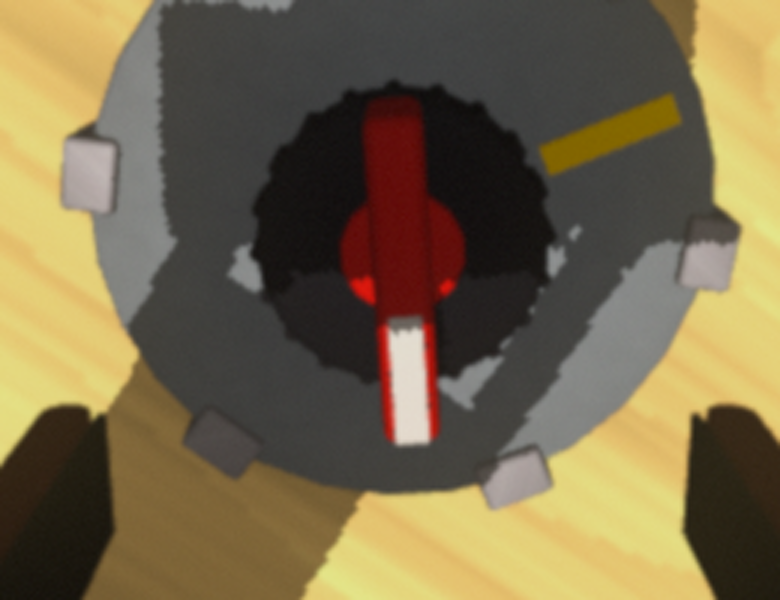

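View pics/scene2.png

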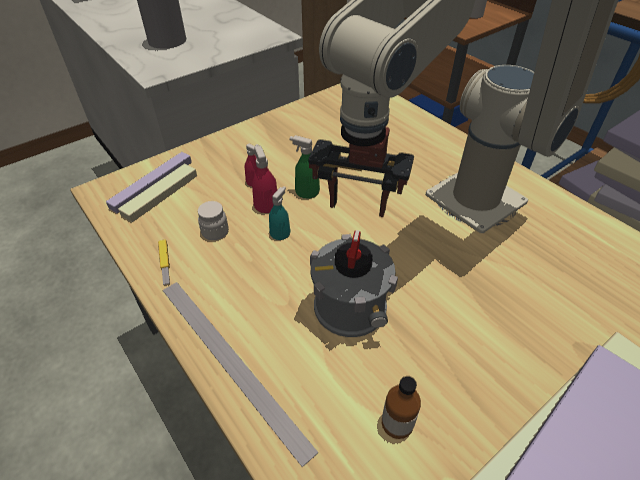

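Run:
```python
from h import *
T=np.load('T.npy'); p=viewer.camera_params('wrist'); f=lambda u,v,z:ray(p,T,(190+u/3,140+v/3),z)[:2]
an=lambda d:np.arctan2(d[1],d[0])
a,b=f(395,118,222),f(411,443,222); s0,s1=f(547,160,150),f(677,109,150)
print('len',np.hypot(*(b-a)),'c',(a+b)/2,'wing',an(b-a),'stripe',an(s1-s0),an(s1-[555.4,70.5]),'tool y',R.from_quat(env.read_state()['orientation']).as_matrix()[:2,1])
for z in(235,226,222): print(z,np.hypot(*(f(395,118,z)-f(411,443,z))))
```

```text
len 78.73866875725493 c [555.593387    70.53540622] wing -2.460971869788106 stripe -0.5559149047603813 -0.5549309340918801 tool y [ 0.58964219 -0.80766454]
235 74.7877434264962
226 77.52299942471382
222 78.73866875725493
```

The wing is measured 1.905 rad past the stripe, so it is at the 1.9 stop. Its apparent length fits the sunk height. The two bottles and the jar stand where they were, and the gripper is clear.

```bash
python3 -c "
from h import *
print(workorder.sign_off())"
```

```text
the job is handed in; nothing more can be done
None
```

The cap is screwed home: I backed it off until it dropped, turned it forward to its stop (measured 1.905 rad against 1.9), let go with the bottles and jar untouched, and handed the job in at about 21 s.

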